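# Rebuild the crank pin of an orbital shaker: bearing, spacer, retaining clip

### The job

Rebuild the crank pin of the opened shaker: slide the new blue-shielded bearing over the pin and press it fully home on its shoulder, then slip the short brass spacer on top of it, and lock the stack by sliding the slotted clip flat along the spacer into the groove under the pin's head until it is fully home. The drive floats on soft rubber mounts, so press gently and never push it down near its stops. Let go of everything and leave the other loose things alone.

Things in the scene. Friction and masses are not known exactly. Their poses are not given: they have to be found in the camera images.
- shaker: cream orbital shaker with a grey deck, 220 x 240 x 80 mm high, platform taken off; origin: centre of its underside, x axis from its control panel to its back. On the deck: a dark crank disc 90 mm wide (top 100 mm above the bench), on it a boss 32 mm wide and 16 mm high, and on that the upright steel crank pin, 10 mm off the disc's centre. Four corner posts end 98 mm above the bench
- shoulder (a point): centre of the boss's flat top, where the bearing must sit, on the pin's axis, 116 mm above the bench unloaded; z up. From here the pin is 20 mm thick up to 34 mm. A brass-coloured sprung tolerance ring stands about 1.5 mm proud of it from 1.5 to 11.5 mm up and grips the bearing's bore: it must be pressed on against roughly 9 to 15 N and stays wherever it is left. Rigid sideways
- groove (a point): on the pin's axis, 34 mm above the shoulder: lower end of the groove, which is 7 mm high with a neck 12 mm in diameter. With bearing and spacer home the spacer's top is level with this point. Above the groove the head: 20 mm in diameter and 3 mm high, then a cone narrowing to 10 mm
- pin_tip (a point): centre of the top of the pin's cone, 52 mm above the shoulder
- hub (a joint): how far the drive (disc, boss, pin) has sunk on its soft rubber mounts, m: 0 unloaded, stops at 0.013, springs back. Seating the bearing sinks it several mm, so the shoulder's resting height does not tell when the bearing is home: push until the force rises clearly above the ring's grip, to some 17 to 20 N. It must stay below 0.011 (about 25 N)
- bearing: new ball bearing, steel with blue shields, outer diameter 47 mm, bore 21.4 mm, 14 mm high, 100 g, lying flat; origin: centre of its underside, z up
- spacer: brass spacer sleeve, outer diameter 30 mm, bore 21.4 mm, 20 mm high, 55 g, standing upright; origin: centre of its underside, z up. Slides freely on the pin
- clip: slotted retaining clip lying flat, 50 g: steel plate 5 mm thick, 36 mm wide, with a slot 13.5 mm wide, open towards +x. Origin: on the underside, where the neck's axis lies when home, 6.75 mm ahead of the slot's end; z up. Prongs end 18 mm ahead of it, their last 7 mm 3 mm thick. Two sprung catches in the slot snap past the neck at a push of about 6 to 12 N; then the neck meets the slot's end
- clip_tab (a point): middle of the top of the clip's upright red grip tab, 32 mm above the clip's underside and 27 mm behind its origin (-x); the tab is 12 mm along the clip's x and 22 mm along its y, and reaches down to the plate, which is wider than it from 6 mm ahead of its middle
- service_mat: blue service mat, 260 x 300 mm, 3 mm thick, fixed; origin: centre of its underside. The parts lie on it
- old_bearing: worn dark bearing with brown shields, 35 mm wide, 11 mm high, on the mat; origin: centre of its underside. Leave alone
- long_sleeve: black plastic sleeve, 30 mm wide, 36 mm high, on the mat; origin: centre of its underside. Leave alone
- hex_key: dark hex key, 95 mm long, lying on the mat. Leave alone
Things that resemble listed ones, but are neither listed nor needed, are in the scene too. Of the things that look like the spacer, the smaller one is meant.

How it is judged:
By the outcome, as a careful person would: the job done as asked, in the order asked, and still so for the second after the job is handed in, with the robot touching nothing.
It also fails if it takes over 72 s, if anything falls off the work surface, if the arm or the gripper's body presses on something with over 40 N, if the wrist force passes 120 N, or if a joint passes its speed limit or range.

### The arm

A 6-joint arm with a two-finger parallel gripper is mounted at the origin on the work surface. World frame = base frame: x ahead of the robot, y to its left, z up, the work surface at z = 0. Lengths are in m, angles in rad, forces in N, time in s.
With the tool pointing down it reaches from about 0.25 to 0.775 m from the base axis. Payload 4 kg.
Tool frame: the origin (TCP) lies at the very end of the fingers, on their centre line; the grasp point (between the pads) lies bot.grip_point_offset behind it (bot.grip_point_offset is the distance from the TCP to the grasp point, in m); y points along the fingers, z is the direction in which the jaws open and shut, and the axes are right-handed (so a half turn about y gives the same grasp; the last joint's range is limited). The gripper opens to 85 mm and grips with 20 to 120 N. Pads are 22 mm wide; open, the fingers measure 114 mm over their backs; the gripper's body (76 mm by 85 mm) begins 54 mm behind the grasp point. The pads swing forward as they close: fully open they stand 13 mm farther back than shut.
Start: joints at [-1.325, 0.087, 1.371, -0, 1.684, -0.103], TCP at [0.188, -0.517, 0.231] pointing down, gripper open.
Joint ranges: [-3.1, 3.1], [-0.76, 2.03], [0.27, 2.55], [-1.08, 4.22], [0.17, 2.65], [-2.57, 2.57]. Speed limits (rad/s): [2.79, 2.79, 3.14, 3.14, 3.14, 3.14].

### API

Orientations are given as [roll, pitch, yaw] about the fixed x, y, z axes, in that order (R = Rz(yaw) Ry(pitch) Rx(roll)).
In Python, from station import bot gives the robot as it stands. Calls block until the motion is done:
- bot.move_to(position, orientation): joint-space move of the TCP to a pose.
- bot.move_l(position, rate=0.15, rot=None, max_force=None): straight line of the TCP; rot=None keeps the orientation; rate is the mean speed in m/s. With max_force (N) it stops when the force on the tool has changed by that much, and returns True; else False.
- bot.movej(angles): joint-space move.
- bot.grip(opening, newtons=None): finger opening in m; newtons is the grip in N (None keeps the last); returns when the fingers have stopped.
- bot.dwell(seconds).
- bot.ik(position, orientation): joint angles nearest the present ones, or None.
- bot.read_state(): the state.
- bot.get_image(name): name is "scene" or "top"; returns a dict with "color" (400x640x3 uint8, red, green, blue), "z_map" (400x640 float32, m along the optical axis (not along the pixel's ray), 0 where there is no reading), "K" (3x3 intrinsics, pixels), "world_from_camera" (4x4, takes a point from camera to world coordinates). Camera axes: x right, y up, looking along -z (the intrinsics and any distortion apply to the point x, -y, -z); pixel columns grow to the right and rows downward; lengths in m; the calibration is good to about 2 mm. A picture is of the moment at which its call begins.
A pose or a line that the arm cannot do raises bot.PlanningError and nothing moves.
- bot.finish_job(): hands the job in, once; it reports no verdict.
The state is a dict: "time": time; "qpos": joint angles; "qvel": joint speeds; "effort": joint torques, N m; "tool_pos": TCP position; "ee_rot": TCP orientation; "ft_force": force on the tool from outside, world axes, zero at the start; "ft_torque": the same for the moment, N m; "finger_gap": finger opening in m.
Only numpy, scipy, OpenCV 4.12 (cv2) and the standard library are available. Lean on these libraries where they do the work, as an engineer would, in place of code of your own. Each camera call takes 0.05 s, during which the arm holds its last target. There are 200 camera calls.

## Working session

There is one attempt and no reset: what is moved stays moved. The work goes in short steps, each a Python script; the robot and the scene stay as the last script left them, time stands still between calls to the robot, and variables do not carry over. Pictures are saved under pics/ and viewed, about 8 in all and at most 12, crops included, and the job is handed in when it is done.

```bash
mkdir -p pics; ls; cat > h.py <<'E'
import numpy as np, cv2
from station import bot
def shot(cam):
    return bot.get_image(cam)
def save(im,name,crop=None,scale=1):
    c=im["color"][:,:,::-1]
    if crop: c=c[crop[1]:crop[3],crop[0]:crop[2]]
    if scale!=1: c=cv2.resize(c,None,fx=scale,fy=scale,interpolation=cv2.INTER_CUBIC)
    cv2.imwrite("pics/"+name,c)
def ray(im,u,v):
    K=im["K"];T=im["world_from_camera"]
    d=np.array([(u-K[0,2])/K[0,0],-(v-K[1,2])/K[1,1],-1.0])
    return T[:3,3],T[:3,:3]@d
def on_plane(im,u,v,z):
    o,d=ray(im,u,v); return o+d*(z-o[2])/d[2]
def proj(im,p):
    T=im["world_from_camera"];q=T[:3,:3].T@(np.array(p)-T[:3,3]);K=im["K"]
    return K[0,0]*q[0]/-q[2]+K[0,2], K[1,1]*q[1]/q[2]+K[1,2]
def cloud(im):
    K=im["K"];T=im["world_from_camera"];z=im["z_map"]
    v,u=np.mgrid[:400,:640]
    p=np.stack([(u-K[0,2])/K[0,0]*z,-(v-K[1,2])/K[1,1]*z,-z],-1)
    return p@T[:3,:3].T+T[:3,3]
E
python3 - <<'E'
from h import *
for c in("top","scene"):
    im=shot(c); save(im,c+"0.png",scale=1.25)
    print(c,im.keys(),im["K"].tolist(),im["world_from_camera"].round(3).tolist())
    np.savez(c+"0.npz",**{k:im[k] for k in("color","z_map","K","world_from_camera")})
print(bot.read_state(),bot.grip_point_offset)
E
```

```text
pics
top dict_keys(['color', 'z_map', 'K', 'world_from_camera']) [[454.20450096670993, 0.0, 320.2014528760578], [0.0, 454.20450096670993, 196.97174253255665], [0.0, 0.0, 1.0]] [[-0.016, 0.991, -0.136, 0.422], [-1.0, -0.014, 0.013, -0.118], [0.011, 0.136, 0.991, 1.173], [0.0, 0.0, 0.0, 1.0]]
scene dict_keys(['color', 'z_map', 'K', 'world_from_camera']) [[412.108590790813, 0.0, 321.9566006990068], [0.0, 412.108590790813, 200.55330975912366], [0.0, 0.0, 1.0]] [[0.234, -0.707, 0.667, 1.131], [0.972, 0.16, -0.171, -0.254], [0.015, 0.689, 0.725, 0.738], [0.0, 0.0, 0.0, 1.0]]
{'time': 0.1, 'qpos': array([-1.32510343e+00,  8.79123952e-02,  1.37210632e+00,  1.91946440e-05,
        1.68359033e+00, -1.03107219e-01]), 'qvel': array([ 0.00053268, -0.00096014, -0.00431629,  0.00018004,  0.00040483,
        0.00014468]), 'effort': array([ 2.78641528e-03, -3.53013504e+01, -3.14218605e+01, -7.61581168e-05,
        7.97883054e-03,  2.16665137e-05]), 'tool_pos': array([ 0.18786366, -0.51645162,  0.23023744]), 'ee_rot': array([-1.57280005e+00,  2.26512117e-04, -2.79279062e+00]), 'ft_force': array([ 0.16635921,  0.18393713, -0.4286927 ]), 'ft_torque': array([ 0.04755141, -0.00157957,  0.02053356]), 'finger_gap': 0.08513238596892361} 0.0187
```

View pics/top0.png

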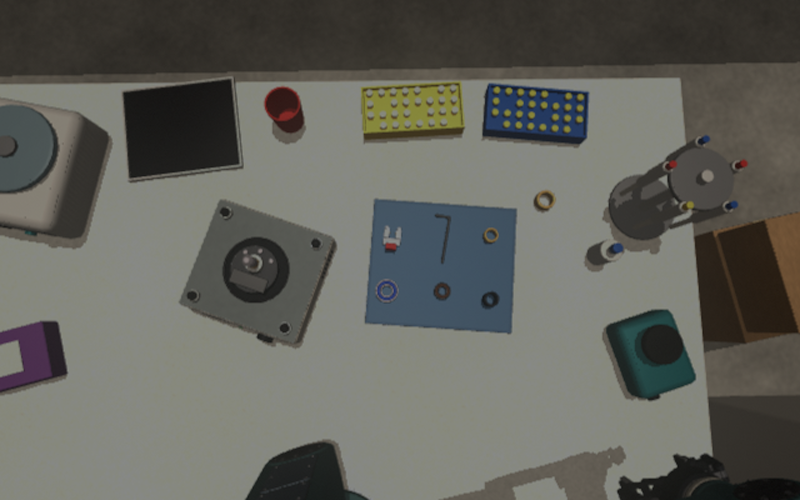

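View pics/scene0.png

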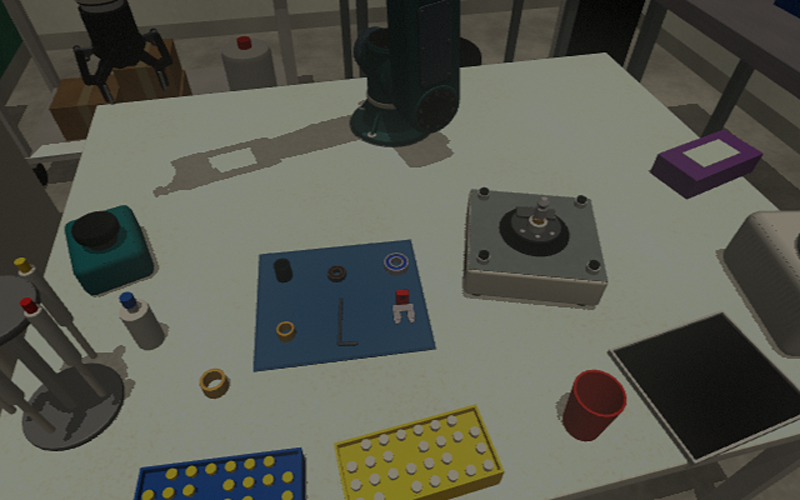

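Candidates (top0 pixels): bearing is the blue ring (386,291), against the brown old bearing (442,291). Spacer is the brass ring on the mat (491,235), against a larger brass ring off the mat (544,200). The clip is at (391,238). The pin is at about (253,260). Next, close crops to check these choices.

```bash
python3 - <<'E'
from h import *
t=dict(np.load("top0.npz"));s=dict(np.load("scene0.npz"))
def cr(im,b,sz=(400,300)):
    c=im["color"][b[1]:b[3],b[0]:b[2],::-1]; return cv2.resize(c,sz,interpolation=cv2.INTER_CUBIC)
a=np.vstack([np.hstack([cr(t,(162,172,242,232)),cr(s,(392,145,472,205))]),np.hstack([cr(t,(290,155,450,275)),cr(s,(200,190,360,310))])])
a=np.clip(a.astype(float)*1.6,0,255).astype(np.uint8)
cv2.imwrite("pics/crop1.png",a)
P=cloud(t)
# heights
for (u,v) in [(309,233),(313,190),(393,188),(435,160),(202,209),(190,220),(353,233)]:
    print((u,v),P[v,u].round(4), on_plane(t,u,v,0.01).round(4))
E
```

```text
(309, 233) [ 0.4898 -0.1025  0.0054] [ 0.4896 -0.1025  0.01  ]
(313, 190) [ 0.6009 -0.1143  0.0082] [ 0.6006 -0.1143  0.01  ]
(393, 188) [ 6.045e-01 -3.237e-01 -3.000e-04] [ 0.6029 -0.3219  0.01  ]
(435, 160) [ 0.6781 -0.4381 -0.0016] [ 0.6755 -0.435   0.01  ]
(202, 209) [0.5385 0.1349 0.1562] [0.5553 0.1713 0.01  ]
(190, 220) [0.5188 0.1753 0.1048] [0.5274 0.2013 0.01  ]
(353, 233) [ 0.4883 -0.2157  0.0017] [ 0.4879 -0.2151  0.01  ]
```

View pics/crop1.png

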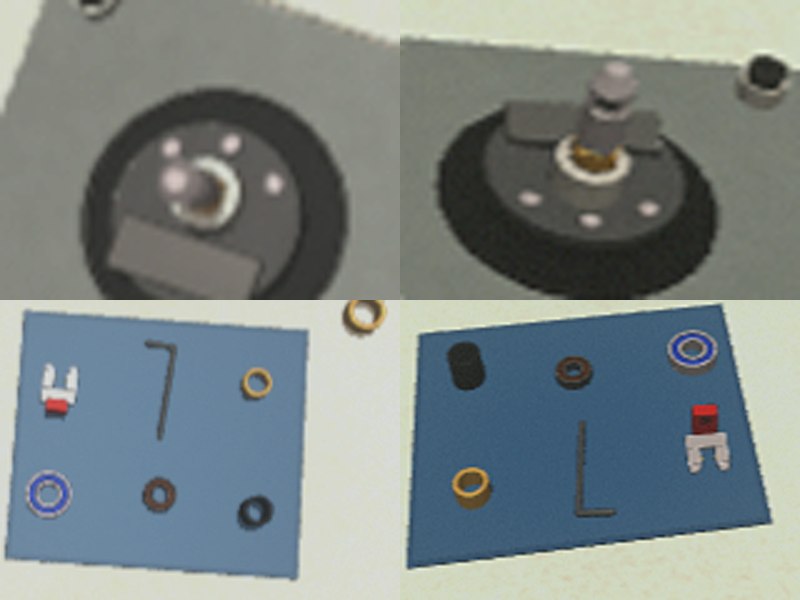

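The crops confirm the choices: white and blue bearing, small brass spacer on the mat, and clip with its slot open towards +x. The boss with its brass ring and the pin are clear. A counterweight block sits on the robot side of the disc. Now measuring.

```bash
cat >> h.py <<'E'
def blobs(im,mask,box,amin=8):
    m=np.zeros(mask.shape,np.uint8); x0,y0,x1,y1=box; m[y0:y1,x0:x1]=mask[y0:y1,x0:x1]
    n,l,st,c=cv2.connectedComponentsWithStats(m)
    return [(c[i],st[i],l==i) for i in range(1,n) if st[i,4]>=amin]
def ell(im,mask,box):
    """ellipse centre of the biggest blob's outer contour"""
    m=np.zeros(mask.shape,np.uint8); x0,y0,x1,y1=box; m[y0:y1,x0:x1]=mask[y0:y1,x0:x1]
    cs,_=cv2.findContours(m,cv2.RETR_EXTERNAL,cv2.CHAIN_APPROX_NONE)
    c=max(cs,key=cv2.contourArea); return cv2.fitEllipse(c)
def tri(a,pa,b,pb):
    o1,d1=ray(a,*pa);o2,d2=ray(b,*pb);d1=d1/np.linalg.norm(d1);d2=d2/np.linalg.norm(d2)
    s=np.linalg.lstsq(np.stack([d1,-d2],1),o2-o1,rcond=None)[0]
    p,q=o1+s[0]*d1,o2+s[1]*d2; return (p+q)/2,np.linalg.norm(p-q)
def hsv(im): return cv2.cvtColor(im["color"],cv2.COLOR_RGB2HSV).astype(int)
E
python3 - <<'E'
from h import *
t=dict(np.load("top0.npz"));s=dict(np.load("scene0.npz"))
for n,im in(("t",t),("s",s)):
    H=hsv(im); h,S,V=H[...,0],H[...,1],H[...,2]
    blue=((h>110)&(h<130)&(S>120)); brass=((h>8)&(h<28)&(S>110)); red=((h<8)|(h>172))&(S>150)
    bx={"t":dict(b=(295,218,325,248),sp=(380,175,405,200),cl=(300,175,325,205)),"s":dict(b=(300,195,335,222),sp=(215,250,245,278),cl=(305,225,340,262))}[n]
    e=ell(im,blue,bx["b"]);print(n,"bearing",e,on_plane(im,*e[0],.017).round(4))
    e=ell(im,brass,bx["sp"]);print(n,"spacer",e,on_plane(im,*e[0],.023).round(4))
    for c,st,_ in blobs(im,red,bx["cl"]): print(n,"red",c,st,on_plane(im,*c,.035).round(4),on_plane(im,*c,.03).round(4))
    mat=((h>95)&(h<112)&(S>80)).astype(np.uint8)
    cs,_=cv2.findContours(mat,cv2.RETR_EXTERNAL,cv2.CHAIN_APPROX_NONE);c=max(cs,key=cv2.contourArea)
    ap=cv2.approxPolyDP(c,8,True)[:,0]; print(n,"mat",[on_plane(im,*p,.003)[:2].round(4).tolist() for p in ap])
    white=((S<60)&(V>95))
    if n=="t":
        for c,st,_ in blobs(im,white,(300,175,328,205)): print("clip",c,st)
# pin, gray zoom of values
for n,im,b in(("t",t,(194,202,212,220)),("s",s,(424,154,444,182))):
    g=im["color"][b[1]:b[3],b[0]:b[2]].mean(-1).astype(int); print(n,b);print(g)
P=cloud(t); print("heights");print((P[200:230:2,184:218:2,2]*1000).round().astype(int))
E
```

```text
t bearing ((308.9579772949219, 232.0194549560547), (14.102931022644043, 14.291558265686035), 63.418357849121094) [ 0.4917 -0.1026  0.017 ]
t spacer ((392.1914367675781, 187.8710479736328), (10.059392929077148, 10.386764526367188), 18.052181243896484) [ 0.6012 -0.3176  0.023 ]
t red [312.06896552 196.72413793] [309 195   7   5  29] [ 0.5796 -0.1118  0.035 ] [ 0.5803 -0.1117  0.03  ]
t mat [[0.6497, -0.0861], [0.4293, -0.0711], [0.4047, -0.3514], [0.6565, -0.3726], [0.6757, -0.1415], [0.6464, -0.1332]]
clip [313.16455696 188.34177215] [306 180  16  17 158]
s bearing ((316.529296875, 209.26495361328125), (11.127717018127441, 15.581501007080078), 90.72727966308594) [ 0.4923 -0.1024  0.017 ]
s spacer ((228.20619201660156, 264.56475830078125), (13.796590805053711, 15.564743995666504), 165.05926513671875) [ 0.6085 -0.3176  0.023 ]
s red [321.475 236.525] [317 232  10  12  80] [ 0.5887 -0.1137  0.035 ] [ 0.5848 -0.1127  0.03  ]
s mat [[0.4326, -0.059], [0.4049, -0.3526], [0.659, -0.3747], [0.6833, -0.081]]
t (194, 202, 212, 220)
[[ 75 109 109  91  56  54  56  57  57  56  57  57  66  85  84  
[... 4065 characters left out ...]
 97 100 105 101 166 166 163 148 138 123 118 111 106 103 102]
 [ 85 100  99 103 100  98  99 156 150 143 129 119 115 109 100  98 102]
 [102  97 101  95 104 101 101 115 113 115 115 117 116 104 100  97  97]
 [ 97 103 105 106 107  98 100 100  97 119 121 109  98 101  96 101  98]
 [ 81 109 106 105 110 106 107 105 102 104 102  97 102 103  98  98  98]
 [ 81 107 106 105 108 109 107 105 107 107 104  98  99 100  98 100 103]
 [104 107 107 108 106 108 108 109 106 107 107 107 103 106 100 101  98]
 [108 107 104 105 107 109 106 107 108 107 110 106 107 109 109 104  97]
 [ 81  81 101 107 107 108 108 105 110 106 106 106 108 108 108 100 100]
 [ 81  81  84  99  99 108 106 105 107 108 106 108 108 106 107 101 100]]
```

```bash
python3 - <<'E'
from h import *
t=dict(np.load("top0.npz"));s=dict(np.load("scene0.npz"))
def cen(im,b,th):
    g=im["color"].mean(-1)[b[1]:b[3],b[0]:b[2]]; w=np.clip(g-th,0,30); v,u=np.mgrid[b[1]:b[3],b[0]:b[2]]
    return (u*w).sum()/w.sum(),(v*w).sum()/w.sum()
ct=cen(t,(194,205,200,211),85); cs=cen(s,(432,157,439,161),85)
print(ct,cs,on_plane(t,*ct,.168),on_plane(s,*cs,.168),tri(t,ct,s,cs))
H=hsv(t);m=((H[...,1]<60)&(H[...,2]>95)) | (((H[...,0]<8)|(H[...,0]>172))&(H[...,1]>150))
b=max(blobs(t,m.astype(np.uint8),(300,172,328,208)),key=lambda q:q[1][4])
pts=np.argwhere(b[2])[:,::-1].astype(np.float32); r=cv2.minAreaRect(pts); print(r,[on_plane(t,*p,.008)[:2].round(4) for p in cv2.boxPoints(r)])
D=[-np.pi/2,0,0]
for yaw in(0,np.pi,-2.79): print(yaw,[bot.ik(p,[D[0],0,yaw]) for p in([.492,-.1025,.006],[.533,.147,.2],[.601,-.3176,.006])])
E
```

```text
(np.float64(196.63129357087527), np.float64(207.5112316034082)) (np.float64(435.2244897959184), np.float64(158.39999999999998)) [0.54068106 0.14395634 0.168     ] [0.53923814 0.14513396 0.168     ] (array([0.5406272 , 0.14387879, 0.16935311]), np.float64(0.000566571283412194))
((313.010009765625, 189.42999267578125), (14.566399574279785, 18.667619705200195), 8.13010311126709) [array([ 0.5812, -0.092 ]), array([ 0.6296, -0.0994]), array([ 0.6237, -0.1368]), array([ 0.5753, -0.1292])]
0 [array([-0.31825738,  0.14415195,  1.77703032,  0.        ,  1.22041038,
       -1.88905371]), array([ 0.16655833,  0.10177983,  1.41679917,  0.        ,  1.62301366,
       -1.40423799]), array([-0.56951119,  0.50046623,  1.30841705,  0.        ,  1.33270937,
       -2.14030752])]
3.141592653589793 [array([-3.18257384e-01,  1.44151952e-01,  1.77703032e+00, -4.44089210e-16,
        1.22041038e+00,  1.25253894e+00]), array([ 1.66558332e-01,  1.01779831e-01,  1.41679917e+00, -4.44089210e-16,
        1.62301366e+00,  1.73735466e+00]), array([-5.69511190e-01,  5.00466225e-01,  1.30841705e+00, -4.44089210e-16,
        1.33270937e+00,  1.00128514e+00])]
-2.79 [array([-3.18257384e-01,  1.44151952e-01,  1.77703032e+00, -4.44089210e-16,
        1.22041038e+00,  9.00946290e-01]), array([ 1.66558332e-01,  1.01779831e-01,  1.41679917e+00, -4.44089210e-16,
        1.62301366e+00,  1.38576201e+00]), array([-5.69511190e-01,  5.00466225e-01,  1.30841705e+00, -4.44089210e-16,
        1.33270937e+00,  6.49692483e-01])]
```

```bash
cat >> h.py <<'E'
PI=np.pi
def dn(yaw): return [-PI/2,0,yaw]
def st(msg=""):
    s=bot.read_state(); print(msg,"t%.1f"%s["time"],"tcp",s["tool_pos"].round(4),"F",s["ft_force"].round(1),"T",s["ft_torque"].round(2),"gap %.4f"%s["finger_gap"]); return s
PIN=np.array([.540,.1445])
E
python3 - <<'E'
from h import *
b=np.array([.492,-.1025])
bot.move_to([*b,.06],dn(PI)); bot.grip(.062)
bot.move_l([*b,.0065],rate=.12); st("at")
bot.grip(.03,70); st("gripped")
bot.move_l([*b,.14],rate=.25); s=st("lift")
bot.move_to([*PIN,.195],dn(PI)); st("hover")
for c in("top","scene"):
    im=shot(c); np.savez(c+"1.npz",**{k:im[k] for k in im})
t=dict(np.load("top1.npz"));s=dict(np.load("scene1.npz"))
def cr(im,b,sz=(400,300)): return cv2.resize(im["color"][b[1]:b[3],b[0]:b[2],::-1],sz,interpolation=cv2.INTER_CUBIC)
a=np.hstack([cr(t,(150,165,246,237)),cr(s,(380,110,476,182))])
cv2.imwrite("pics/hov1.png",np.clip(a*1.5,0,255).astype(np.uint8))
E
```

```text
at t3.0 tcp [ 0.4922 -0.1026  0.0067] F [-0.7 -1.1  0.3] T [-0.02  0.02 -0.02] gap 0.0620
gripped t3.3 tcp [ 0.4933 -0.1029  0.0085] F [-0.6 -0.6  6.9] T [ 0.06  0.23 -0.04] gap 0.0431
lift t4.0 tcp [ 0.4911 -0.1022  0.1386] F [-0.7 -0.7 -1.3] T [ 0.05 -0.04  0.01] gap 0.0430
hover t5.0 tcp [0.5395 0.1434 0.1934] F [ 0.3  0.1 -0.5] T [-0.05 -0.02 -0.02] gap 0.0433
```

View pics/hov1.png

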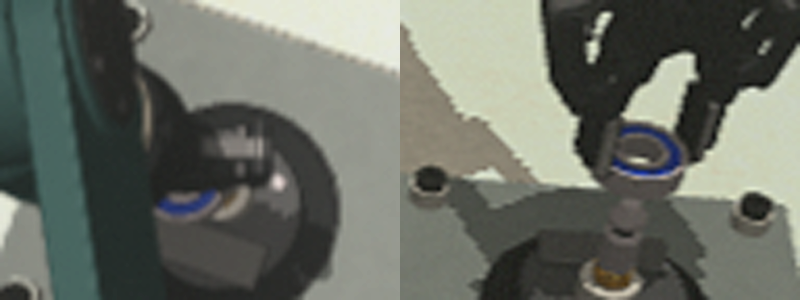

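```bash
python3 - <<'E'
from h import *
t=dict(np.load("top1.npz"));s=dict(np.load("scene1.npz"));s0=dict(np.load("scene0.npz"))
for n,im,box in(("before",s0,(300,195,335,222)),("now",s,(420,130,455,165))):
    H=hsv(im);m=((H[...,0]>108)&(H[...,0]<132)&(H[...,1]>110))
    e=ell(im,m,box);print(n,e); P=cloud(im)
    mm=np.zeros_like(m);mm[box[1]:box[3],box[0]:box[2]]=m[box[1]:box[3],box[0]:box[2]]
    q=P[mm&(im["z_map"]>0)];c=np.median(q,0);q=q[np.linalg.norm(q-c,axis=1)<.03]
    c=q.mean(0);nrm=np.linalg.svd(q-c)[2][2];nrm*=np.sign(nrm[2]);print(len(q),c.round(4),nrm.round(3))
    print(on_plane(im,*e[0],.205))
st()
E
python3 - <<'E'
import cv2,numpy as np
s=dict(np.load("scene1.npz"));c=s["color"][70:160,400:490,::-1]
cv2.imwrite("pics/hov2.png",np.clip(cv2.resize(c,(600,600),interpolation=cv2.INTER_CUBIC)*1.8,0,255).astype(np.uint8))
E
```

```text
before ((316.529296875, 209.26495361328125), (11.127717018127441, 15.581501007080078), 90.72727966308594)
69 [ 0.492  -0.1024  0.0165] [-0.008  0.006  1.   ]
[ 0.65887705 -0.14178555  0.205     ]
now ((437.63519287109375, 145.85385131835938), (10.27238941192627, 16.646148681640625), 101.61194610595703)
52 [0.5407 0.1468 0.2015] [-0.014 -0.007  1.   ]
[0.5420505  0.14066836 0.205     ]
 t5.1 tcp [0.5397 0.1429 0.1939] F [ 0.4  0.1 -1.9] T [ 0.01  0.01 -0.05] gap 0.0433
```

View pics/hov2.png

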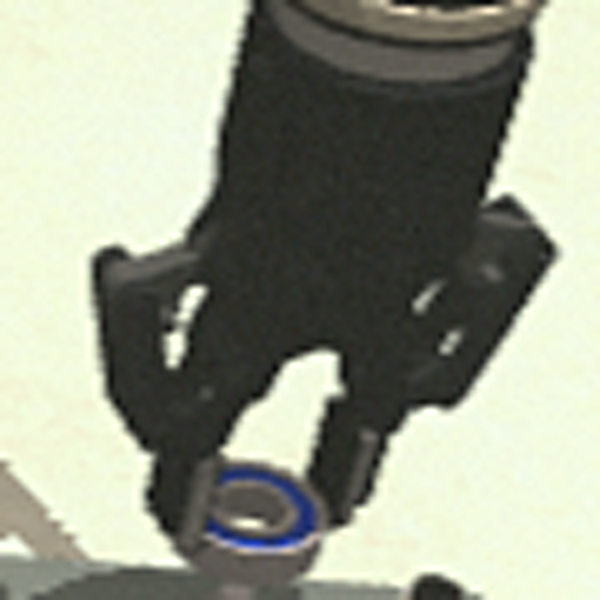

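The bearing is level in the jaws (normal vertical) and about centred over the pin. The arm has about 1.5 mm of steady-state error, so I'll correct for that while descending with force checks.

```bash
cat >> h.py <<'E'
def fine(p,rate=.05,mf=None,k=1):
    """line to p, then correct the steady-state error"""
    p=np.array(p,float); hit=bot.move_l(p,rate=rate,max_force=mf)
    c=p.copy()
    for _ in range(k):
        if hit: break
        e=p-bot.read_state()["tool_pos"]; c=c+e; hit=bot.move_l(c,rate=.02,max_force=mf)
    return hit,c
E
python3 - <<'E'
from h import *
h,c=fine([*PIN,.178],k=2); st("above tip"); print(c)
off=c-np.array([*PIN,.178])
for z in(.170,.165,.160,.155):
    h=bot.move_l(np.array([*PIN,z])+off,rate=.04,max_force=8); s=st("z%.3f hit%d"%(z,h))
    if h: break
E
```

```text
above tip t6.1 tcp [0.5397 0.1444 0.1774] F [-0.5  0.2 -0.3] T [-0.03 -0.05  0.05] gap 0.0430
[0.53975317 0.14437107 0.17750665]
z0.170 hit0 t6.5 tcp [0.5394 0.1443 0.1688] F [-0.1  0.1 -1.2] T [ 0.01 -0.01  0.06] gap 0.0431
z0.165 hit0 t6.7 tcp [0.5404 0.1445 0.165 ] F [1.2 0.7 0.9] T [ 0.03 -0.24 -0.05] gap 0.0432
z0.160 hit0 t7.0 tcp [0.5407 0.1445 0.1597] F [ 4.   0.8 -0.6] T [ 0.14 -0.78 -0.05] gap 0.0434
z0.155 hit0 t7.3 tcp [0.5407 0.1445 0.1547] F [5.2 1.2 1.4] T [ 0.19 -0.92 -0.02] gap 0.0435
```

```bash
python3 - <<'E'
from h import *
c=np.array([.5397,.1444,.1545])
for i in range(4):
    c[:2]+=[.0008 if i<2 else 0,0]
    bot.move_l(c,rate=.01); s=st("shift"); f=s["ft_force"]
    if abs(f[0])<1.5: break
for z in(.146,.138,.134):
    c[2]=z; h=bot.move_l(c,rate=.04,max_force=8); st("z%.3f hit%d"%(z,h))
    if h: break
print(c)
E
```

```text
shift t7.5 tcp [0.5408 0.1445 0.1544] F [4.4 1.2 0.8] T [ 0.18 -0.74 -0.  ] gap 0.0431
shift t7.8 tcp [0.5409 0.1444 0.1541] F [1.9 1.  0.1] T [ 0.13 -0.41 -0.03] gap 0.0433
shift t8.0 tcp [0.5409 0.1444 0.1542] F [ 1.3  1.  -1.3] T [ 0.12 -0.36  0.01] gap 0.0431
z0.146 hit0 t8.4 tcp [0.541  0.1444 0.145 ] F [ 2.   0.9 -2.7] T [ 0.16 -0.45 -0.01] gap 0.0434
z0.138 hit0 t8.8 tcp [0.541  0.1444 0.1373] F [ 0.9  1.9 -1.7] T [ 0.18 -0.31 -0.07] gap 0.0428
z0.134 hit0 t9.0 tcp [0.5411 0.1444 0.1336] F [ 1.9  0.1 -2.2] T [ 0.06 -0.19 -0.  ] gap 0.0427
[0.5413 0.1444 0.134 ]
```

```bash
python3 - <<'E'
from h import *
c=np.array([.5417,.1444,.134])
while c[2]>.104:
    c[2]-=.001; bot.move_l(c,rate=.02)
    F=np.mean([bot.read_state()["ft_force"] for _ in range(3)],0); s=bot.read_state()
    print("%.1f cmd %.3f z %.4f und %.4f"%(s["time"],c[2],s["tool_pos"][2],s["tool_pos"][2]-.0055),F.round(1),"gap %.4f"%s["finger_gap"])
    if F[2]>15.5: break
st(); print(c)
E
```

```text
9.3 cmd 0.133 z 0.1329 und 0.1274 [ 0.9 -0.2 -1.2] gap 0.0434
9.5 cmd 0.132 z 0.1320 und 0.1265 [ 0.7 -0.8 -0.7] gap 0.0430
9.8 cmd 0.131 z 0.1310 und 0.1255 [ 1.7  1.1 -0.8] gap 0.0433
10.0 cmd 0.130 z 0.1305 und 0.1250 [-0.2  1.   1.6] gap 0.0430
10.3 cmd 0.129 z 0.1295 und 0.1240 [-0.2  0.9  2.6] gap 0.0434
10.5 cmd 0.128 z 0.1285 und 0.1230 [-0.2  0.3  3.9] gap 0.0434
10.8 cmd 0.127 z 0.1276 und 0.1221 [-1.4  1.4  6. ] gap 0.0429
11.0 cmd 0.126 z 0.1268 und 0.1213 [-1.   0.6  6.7] gap 0.0430
11.3 cmd 0.125 z 0.1261 und 0.1206 [-2.   0.4  6.7] gap 0.0432
11.5 cmd 0.124 z 0.1251 und 0.1196 [-2.4  0.8  7.9] gap 0.0431
11.8 cmd 0.123 z 0.1244 und 0.1189 [-1.7  0.4  8.4] gap 0.0432
12.0 cmd 0.122 z 0.1238 und 0.1183 [-2.1  1.  10.2] gap 0.0431
12.3 cmd 0.121 z 0.1227 und 0.1172 [-1.7  0.5  8.6] gap 0.0434
12.5 cmd 0.120 z 0.1218 und 0.1163 [-2.7  1.5  8.8] gap 0.0433
12.8 cmd 0.119 z 0.1211 und 0.1156 [-1.5  0.9  9.5] gap 0.0433
13.0 cmd 0.118 z 0.1200 und 0.1145 [-1.4  1.7  9.5] gap 0.0431
13.3 cmd 0.117 z 0.1192 und 0.1137 [-1.9  0.5  9.9] gap 0.0431
13.5 cmd 0.116 z 0.1181 und 0.1126 [-2.3  0.9  9.6] gap 0.0436
13.8 cmd 0.115 z 0.1170 und 0.1115 [-2.6  0.5  9.3] gap 0.0430
14.0 cmd 0.114 z 0.1164 und 0.1109 [-3.   0.  12.6] gap 0.0428
14.3 cmd 0.113 z 0.1157 und 0.1102 [-4.4  0.3 12.3] gap 0.0431
14.5 cmd 0.112 z 0.1151 und 0.1096 [-4.7  0.2 14.6] gap 0.0431
14.8 cmd 0.111 z 0.1144 und 0.1089 [-6.1  0.4 15.8] gap 0.0432
 t14.8 tcp [0.5422 0.1445 0.1144] F [-6.1  0.4 15.8] T [-0.01  0.92 -0.01] gap 0.0432
[0.5417 0.1444 0.111 ]
```

The ring's grip showed as a plateau of about 10 N, then the force rose steadily at about 2 N/mm, so the bearing is on its shoulder. I'll push a touch more, unload, release, look, and go for the spacer.

```bash
python3 - <<'E'
from h import *
c=np.array([.5412,.1444,.1105])
for z in (.1103,.1093):
    c[2]=z; bot.move_l(c,rate=.02); F=np.mean([bot.read_state()["ft_force"] for _ in range(3)],0); st("press"); 
    if F[2]>17.5: break
for z in(.115,.119,.1215):
    c[2]=z; bot.move_l(c,rate=.03); s=st("unload")
    if s["ft_force"][2]<0: break
bot.grip(.062); st("open")
c[2]=.20; bot.move_l(c,rate=.25)
sp=np.array([.601,-.3176])
bot.move_to([.56,-.03,.2],dn(PI)); 
for cam in("top","scene"):
    im=shot(cam); np.savez(cam+"2.npz",**{k:im[k] for k in im})
t=dict(np.load("top2.npz"));s=dict(np.load("scene2.npz"))
def cr(im,b,sz=(400,300)): return cv2.resize(im["color"][b[1]:b[3],b[0]:b[2],::-1],sz,interpolation=cv2.INTER_CUBIC)
cv2.imwrite("pics/seat.png",np.clip(np.hstack([cr(t,(162,172,242,232)),cr(s,(392,145,472,205))])*1.5,0,255).astype(np.uint8))
H=hsv(s);m=((H[...,0]>108)&(H[...,0]<132)&(H[...,1]>110))
P=cloud(s);bx=np.zeros_like(m);bx[145:205,392:472]=1;q=P[m&bx];print("blue top z",np.median(q[:,2]),len(q),"expect .130")
m=((hsv(t)[...,0]>108)&(hsv(t)[...,0]<132)&(hsv(t)[...,1]>110));q=cloud(t)[172:232,162:242][m[172:232,162:242]];print(np.median(q[:,2]),len(q))
st()
E
```

```text
press t15.0 tcp [0.5421 0.1445 0.1142] F [-4.3  0.9 15.7] T [0.03 0.84 0.05] gap 0.0432
press t15.3 tcp [0.5422 0.1445 0.1136] F [-5.1 -0.4 18.3] T [-0.02  0.92  0.01] gap 0.0430
unload t15.6 tcp [0.5421 0.1445 0.1173] F [-2.2  1.1  9.5] T [0.11 0.27 0.01] gap 0.0433
unload t15.9 tcp [0.542  0.1445 0.1196] F [1.6 0.2 5.3] T [ 0.22 -0.25 -0.02] gap 0.0431
unload t16.1 tcp [0.542  0.1445 0.1212] F [5.2 2.1 2.2] T [ 0.28 -0.8  -0.04] gap 0.0429
open t16.5 tcp [0.5401 0.144  0.1204] F [ 0.1 -0.6  0.5] T [-0.02  0.02 -0.02] gap 0.0624
blue top z 0.12976215429106003 56 expect .130
0.1288947537003038 29
 t17.8 tcp [ 0.5597 -0.0282  0.1994] F [-0.  -0.2 -0.1] T [-0.03 -0.04 -0.02] gap 0.0617
```

View pics/seat.png

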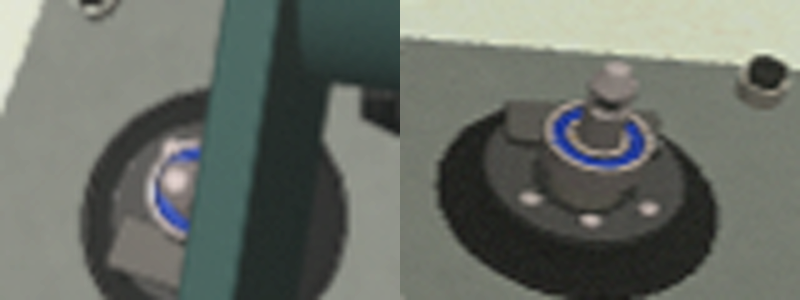

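Bearing home: its top measures 0.1298 against 0.130 expected. Next, the spacer.

```bash
python3 - <<'E'
from h import *
b=np.array([.602,-.3178])
bot.move_to([*b,.07],dn(PI)); bot.grip(.048)
bot.move_l([*b,.0115],rate=.12); st("at")
bot.grip(.015,40); s=st("gripped"); g=s["tool_pos"]
bot.move_l([*b,.14],rate=.25); s=st("lift")
if s["finger_gap"]<.02: raise SystemExit("missed")
bot.move_to([.541,.1445,.20],dn(PI))
h,c=fine([.541,.1445,.185],k=2); st("hover")
im=shot("scene"); np.savez("scene3.npz",**{k:im[k] for k in im})
H=hsv(im);m=((H[...,0]>8)&(H[...,0]<28)&(H[...,1]>100));m=m.copy();m[:,:400]=0;m[:,480:]=0
q=cloud(im)[m];q=q[(q[:,2]>.17)&(q[:,2]<.23)];print("spacer z 5-95",np.percentile(q[:,2],[5,95]),len(q),q.mean(0))
e=ell(im,m,(400,100,480,168));print(e,on_plane(im,*e[0],.1945))
print(c)
E
```

```text
at t19.9 tcp [ 0.6022 -0.318   0.0117] F [-0.1 -0.2  0.7] T [0.02 0.03 0.02] gap 0.0480
gripped t20.2 tcp [ 0.6031 -0.3185  0.0135] F [-0.4 -0.2  3.4] T [ 0.03 -0.07  0.02] gap 0.0274
lift t20.9 tcp [ 0.6013 -0.3173  0.1383] F [ 0.   0.7 -0.8] T [0.01 0.04 0.04] gap 0.0276
hover t23.5 tcp [0.5407 0.1445 0.1845] F [0.2 0.1 0.2] T [0.01 0.   0.02] gap 0.0275
spacer z 5-95 [0.17746374 0.19513256] 151 [0.54508404 0.14506358 0.18726745]
((438.17071533203125, 153.1420440673828), (10.983412742614746, 16.978483200073242), 29.991365432739258) [0.55269575 0.13949052 0.1945    ]
[0.54075695 0.14444418 0.18451022]
```

```bash
python3 - <<'E'
from h import *
c=np.array([.5407,.1445,.1845])
def corr(n=3):
    for i in range(n):
        f=np.mean([bot.read_state()["ft_force"] for _ in range(4)],0)
        if max(abs(f[:2]))<1.5: break
        c[:2]+=np.clip(f[:2]*.0003,-.001,.001); bot.move_l(c,rate=.01)
for z in(.176,.170,.165,.160,.152,.146,.142):
    c[2]=z; h=bot.move_l(c,rate=.04,max_force=7); corr(); s=st("z%.3f hit%d"%(z,h))
    if h: break
print(c)
E
```

```text
z0.176 hit0 t24.0 tcp [0.5404 0.1445 0.1753] F [ 0.8 -0.2 -0.7] T [0.05 0.03 0.07] gap 0.0273
z0.170 hit0 t24.3 tcp [0.5405 0.1444 0.1695] F [ 0.1 -0.2 -0.1] T [-0.04  0.01  0.03] gap 0.0271
z0.165 hit0 t24.5 tcp [0.5405 0.1445 0.1645] F [ 0.4 -0.4 -0.2] T [-0.01 -0.   -0.03] gap 0.0274
z0.160 hit0 t24.8 tcp [0.5405 0.1445 0.1595] F [ 0.4 -0.4  0.1] T [ 0.03  0.01 -0.  ] gap 0.0275
z0.152 hit0 t25.2 tcp [0.5404 0.1445 0.1514] F [-0.4 -1.3 -0.2] T [-0.05 -0.02 -0.  ] gap 0.0276
z0.146 hit0 t25.5 tcp [0.5405 0.1445 0.1455] F [-0.4  0.7  0. ] T [0.01 0.02 0.02] gap 0.0276
z0.142 hit0 t25.7 tcp [0.5406 0.1445 0.1416] F [ 0.2 -0.2 -1.2] T [-0.05  0.04  0.04] gap 0.0276
[0.5407 0.1445 0.142 ]
```

```bash
python3 - <<'E'
from h import *
c=np.array([.5407,.1445,.142])
c[2]=.138; h=bot.move_l(c,rate=.02,max_force=4); st("down hit%d"%h)
bot.grip(.048); st("open")
c[2]=.2; bot.move_l(c,rate=.25)
y=PI-.15; a=np.array([.5835,-.1115])
bot.move_to([*a,.08],dn(y))
im=shot("scene"); np.savez("scene4.npz",**{k:im[k] for k in im})
H=hsv(im);m=((H[...,0]>8)&(H[...,0]<28)&(H[...,1]>100));q=cloud(im)[145:205,392:472][m[145:205,392:472]];print("spacer z",np.percentile(q[:,2],[5,50,95]))
bot.move_l([*a,.012],rate=.12); st("at")
bot.grip(.008,60); s=st("gripped")
bot.dwell(.1); st()
bot.move_l([*a,.13],rate=.25); st("lift")
bot.move_to([.460,.1445,.185],dn(PI))
h,c=fine([.466,.1445,.175],k=2); st("hover"); print(c)
for cam in("scene","top"):
    im=shot(cam); np.savez(cam+"5.npz",**{k:im[k] for k in im})
t=dict(np.load("top5.npz"));s=dict(np.load("scene5.npz"))
def cr(im,b,sz=(400,300)): return cv2.resize(im["color"][b[1]:b[3],b[0]:b[2],::-1],sz,interpolation=cv2.INTER_CUBIC)
cv2.imwrite("pics/clip.png",np.clip(np.hstack([cr(t,(162,172,242,232)),cr(s,(392,135,472,195))])*1.5,0,255).astype(np.uint8))
E
```

```text
down hit0 t26.1 tcp [0.5412 0.1446 0.139 ] F [-0.3  0.4  3.4] T [ 0.03  0.08 -0.04] gap 0.0277
open t26.4 tcp [0.5404 0.1444 0.1374] F [ 1.   0.1 -0.5] T [-0.02 -0.    0.01] gap 0.0483
spacer z [0.13236549 0.14501457 0.15169229]
at t28.7 tcp [ 0.5841 -0.1114  0.0127] F [0.3 0.9 0.1] T [-0.   -0.02  0.07] gap 0.0486
gripped t29.0 tcp [ 0.5846 -0.1118  0.0136] F [-0.5 -0.1  4.8] T [-0.01  0.1   0.02] gap 0.0203
 t29.1 tcp [ 0.5846 -0.1118  0.0136] F [-0.4  0.5  6.2] T [0.07 0.03 0.  ] gap 0.0209
lift t29.7 tcp [ 0.5826 -0.1113  0.1284] F [ 0.5  0.5 -1.5] T [-0.02 -0.01  0.03] gap 0.0206
hover t31.7 tcp [0.4657 0.1444 0.1745] F [ 0.1 -0.1 -0.8] T [0.01 0.04 0.05] gap 0.0202
[0.4658035  0.14444335 0.17460701]
```

View pics/clip.png

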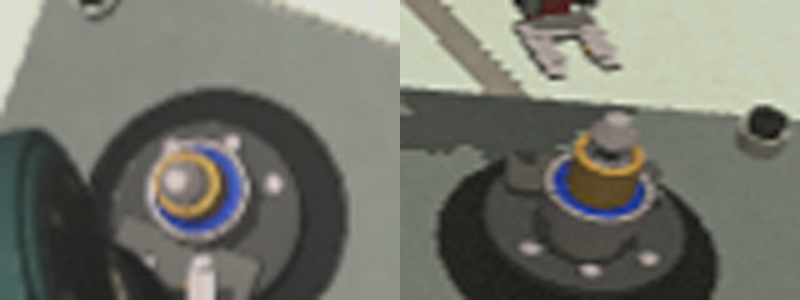

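```bash
python3 - <<'E'
from h import *
for n,box in(("scene5",(414,130,440,152)),):
    im=dict(np.load(n+".npz")); P=cloud(im);H=hsv(im)
    m=np.zeros((400,640),bool);m[box[1]:box[3],box[0]:box[2]]=1
    m&=(P[...,2]>.155)&(P[...,2]<.185)&(H[...,1]<70)
    q=P[m];print(n,len(q),"z",np.percentile(q[:,2],[10,50,90]).round(4),"x",np.percentile(q[:,0],[2,50,98]).round(4),"y",np.percentile(q[:,1],[2,50,98]).round(4))
    b=np.argwhere(m)
    A=np.c_[q[:,:2]-q[:,:2].mean(0),np.ones(len(q))];co=np.linalg.lstsq(A,q[:,2],rcond=None)[0];print("slope",co)
    # rows of the tips
    for u0,u1 in((414,427),(429,440)):
        k=b[(b[:,1]>=u0)&(b[:,1]<u1)]; v=k[:,0].max(); u=k[k[:,0]>=v-1][:,1].mean(); print("tip px",u,v,on_plane(im,u,v+.5,.165).round(4))
im=dict(np.load("scene5.npz"));print("pred tip px",proj(im,[.466+27+0,0,0])[:0],proj(im,[.466+.045,.1445+.0124,.164]),proj(im,[.511,.1445-.0124,.164]))
E
```

```text
scene5 194 z [0.167  0.1693 0.1806] x [0.4682 0.4809 0.5057] y [0.1251 0.1414 0.1604]
slope [-0.19064334  0.00276331  0.17072825]
tip px 422.22222222222223 150 [0.5054 0.1304 0.165 ]
tip px 432.9 148 [0.5041 0.1561 0.165 ]
pred tip px () (np.float64(434.4257613530986), np.float64(150.77305145505804)) (np.float64(423.8717629079195), np.float64(152.35664053854632))
```

```bash
python3 - <<'E'
from h import *
x=.4845; h,c=fine([x,.1445,.166],k=1)
F=lambda:np.mean([(bot.dwell(.02),bot.read_state()["ft_force"])[1] for _ in range(6)],0)
f0=F(); st("start")
for i in range(14):
    c[2]-=.0006 if i>2 else .0012; bot.move_l(c,rate=.02); f=F()-f0; s=bot.read_state(); print(s["tool_pos"].round(4),f.round(2))
    if f[2]>1.5: break
st(); print(c)
E
```

```text
start t32.7 tcp [0.4844 0.1446 0.1666] F [-0.4 -0.6 -0.4] T [-0.04  0.02  0.03] gap 0.0204
[0.4844 0.1446 0.1652] [-0.38  0.52 -0.06]
[0.4844 0.1446 0.164 ] [-0.14  0.23 -0.14]
[0.4844 0.1445 0.1628] [-0.12  0.34 -0.25]
[0.4844 0.1446 0.1622] [-0.1   0.15 -0.25]
[0.4844 0.1445 0.1616] [-0.16  0.8  -0.19]
[0.4844 0.1445 0.161 ] [-0.3   0.6   0.03]
[0.4845 0.1446 0.1604] [ 0.    0.46 -0.38]
[0.4844 0.1446 0.1598] [-0.13  0.44  0.24]
[0.4844 0.1446 0.1592] [-0.14  0.52 -0.25]
[0.4844 0.1446 0.1586] [-0.16  1.   -0.17]
[0.4845 0.1446 0.158 ] [-0.24  0.03 -0.72]
[0.4844 0.1446 0.1574] [-0.22  0.31 -0.3 ]
[0.4844 0.1446 0.1568] [-0.25  0.09 -0.24]
[0.4844 0.1446 0.1562] [ 0.24  0.1  -0.3 ]
 t37.6 tcp [0.4844 0.1446 0.1562] F [-0.4 -0.8 -0.9] T [-0.08  0.02 -0.04] gap 0.0205
[0.48444607 0.14456339 0.15619647]
```

```bash
python3 - <<'E'
from h import *
s=shot("scene"); np.savez("scene6.npz",**{k:s[k] for k in s}); P=cloud(s)
c=s["color"][140:190,405:465,::-1]
cv2.imwrite("pics/clip2.png",np.clip(cv2.resize(c,(720,600),interpolation=cv2.INTER_CUBIC)*1.6,0,255).astype(np.uint8))
for v in range(144,172,2): print(v,(P[v,414:440:2,2]*1000).round().astype(int),(P[v,414:440:2,0]*1000).round().astype(int))
E
```

```text
144 [167 174 171 175 172 165 162 165 169 171 164   1   0] [483 491 490 495 492 485 483 487 493 496 489 308 308]
146 [  1 167 166 171 160 162 158 160 164 164  -1  -1   2] [303 490 491 496 486 488 485 488 493 495 312 314 318]
148 [  3   0 162 163 155 153 151   2   0   4   1   0   2] [313 311 492 495 487 485 484 320 320 325 323 324 327]
150 [ -1   2 151 148 151 151 152 151 154   0  -1  -1   1] [317 322 486 484 488 490 492 492 495 330 330 331 334]
152 [  1 149 153 152 151 151 151 149 151 152   2   3  -1] [328 489 495 495 495 496 497 496 499 501 340 342 340]
154 [ 81  81 151 152 151 148 148 145 153 152 151   0  -2] [422 423 499 501 501 499 500 498 507 508 507 348 347]
156 [ 81  81 146 152 152 149  81  81 152 152 150  82  83] [429 430 501 508 509 507 436 436 513 513 512 441 444]
158 [ 83  82  81 150 151 153  82  82  82 170 169 170  84] [438 438 438 512 514 517 443 444 445 538 538 540 452]
160 [ 83  82  83  84 150 150  81  82 163 163 169 169  82] [445 445 447 449 519 520 450 451 537 538 544 545 457]
162 [ 82  82  82  84  82 148  83 151 162 163 164 163 164] [451 452 453 456 455 524 458 529 541 544 546 546 547]
164 [ 82  80  83  83  82  80 148 151 148 159 160 161 151] [458 457 461 462 462 461 532 535 534 545 547 549 540]
166 [107 108 107 107 108 130 149 151 150 153 151 151 151] [490 492 493 493 495 519 538 541 541 545 545 545 546]
168 [108 107 107 107 128 131 145 149 151 148 150 153 152] [497 498 499 500 522 525 541 545 548 546 549 553 553]
170 [109 106 110 109 129 130 139 144 147 148 149 149 146] [505 503 508 508 529 530 541 547 551 553 554 555 553]
```

View pics/clip2.png

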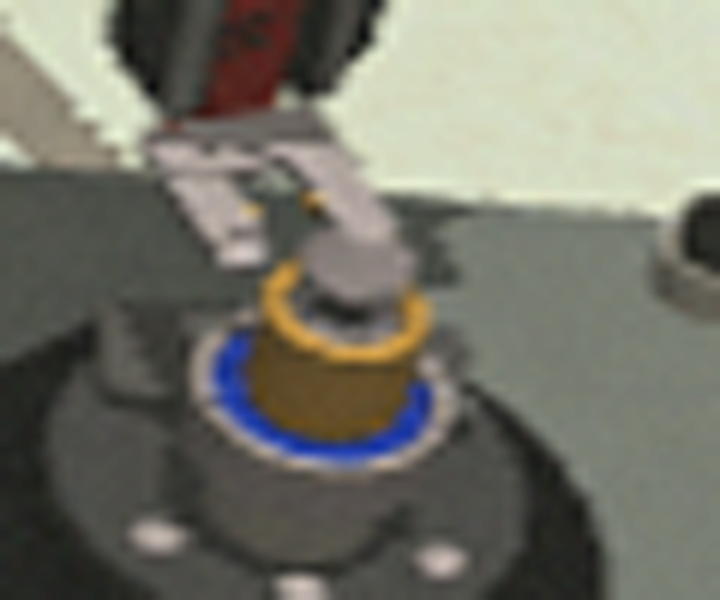

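The prongs (top 0.151) are just short of the spacer, so there was no contact. That agrees with the height offset of TCP minus 10.5 mm. I'll raise to 1 mm above the spacer top and slide in.

```bash
python3 - <<'E'
from h import *
h,c=fine([.4845,.1445,.1617],k=1); st("level")
F=lambda:np.mean([bot.read_state()["ft_force"] for _ in range(4)],0)
f0=F()
while c[0]<.522:
    c[0]+=.002 if c[0]<.498 else .001
    bot.move_l(c,rate=.03); f=F()-f0; s=bot.read_state(); print("%.1f"%s["time"],"cmd %.4f"%c[0],s["tool_pos"].round(4),f.round(1),"gap %.4f"%s["finger_gap"])
    if f[0]<-14 or (c[0]<.503 and f[0]<-5) or abs(f[1])>8 or abs(f[2])>8: break
E
```

```text
level t38.2 tcp [0.4839 0.1444 0.1607] F [-0.2  0.4 -1.5] T [-0.01  0.03 -0.03] gap 0.0206
38.5 cmd 0.4861 [0.4862 0.1444 0.1609] [ 0.2 -0.2  0.4] gap 0.0205
38.7 cmd 0.4881 [0.4882 0.1444 0.1609] [ 0.1 -0.9  1.5] gap 0.0208
39.0 cmd 0.4901 [0.4902 0.1444 0.1609] [ 1.6 -0.2  1.4] gap 0.0207
39.2 cmd 0.4921 [0.4922 0.1444 0.161 ] [0.5 0.1 1. ] gap 0.0203
39.5 cmd 0.4941 [0.4942 0.1444 0.1609] [ 0.6 -1.1  0.4] gap 0.0207
39.7 cmd 0.4961 [0.4962 0.1444 0.1609] [-0.1  0.3  0.6] gap 0.0206
40.0 cmd 0.4981 [0.4982 0.1444 0.1609] [-0.9 -1.   1. ] gap 0.0208
40.2 cmd 0.4991 [0.4991 0.1444 0.161 ] [0.4 0.2 0.4] gap 0.0207
40.5 cmd 0.5001 [0.5002 0.1444 0.161 ] [0.5 0.4 1.1] gap 0.0205
40.7 cmd 0.5011 [0.5011 0.1444 0.1609] [-0.5  1.   0.2] gap 0.0206
41.0 cmd 0.5021 [0.5021 0.1444 0.161 ] [ 0.3 -1.6  0.8] gap 0.0205
41.2 cmd 0.5031 [0.5031 0.1444 0.161 ] [ 0.8 -0.3  0.9] gap 0.0205
41.5 cmd 0.5041 [0.5041 0.1444 0.1609] [-0.4 -0.6 -0.2] gap 0.0205
41.7 cmd 0.5051 [0.5051 0.1444 0.1609] [ 0.5 -0.1  0.9] gap 0.0208
42.0 cmd 0.5061 [0.5061 0.1444 0.1609] [ 0.1 -1.3  0.8] gap 0.0203
42.2 cmd 0.50
[... 355 characters left out ...]
9] [-2.7 -1.5  1.7] gap 0.0209
43.7 cmd 0.5131 [0.5126 0.1444 0.1607] [-4.3 -1.4  2.9] gap 0.0205
44.0 cmd 0.5141 [0.516  0.1444 0.1617] [ 1.5 -2.4  1.6] gap 0.0209
44.2 cmd 0.5151 [0.5159 0.1444 0.1614] [ 1.6 -1.3  1.7] gap 0.0203
44.5 cmd 0.5161 [0.5162 0.1445 0.161 ] [ 2.2 -1.6  0.9] gap 0.0205
44.7 cmd 0.5171 [0.5169 0.1446 0.1607] [ 0.4 -1.   1.2] gap 0.0210
45.0 cmd 0.5181 [0.5179 0.1446 0.1608] [-0.4  0.2  1.4] gap 0.0205
45.2 cmd 0.5191 [0.5183 0.1445 0.1606] [-3.1 -0.5  2.1] gap 0.0207
45.5 cmd 0.5201 [0.5184 0.1445 0.1604] [-6.3 -0.1  2.7] gap 0.0207
45.7 cmd 0.5211 [0.5185 0.1445 0.1602] [-7.8 -0.5  2.9] gap 0.0204
46.0 cmd 0.5221 [0.5186 0.1446 0.1599] [-9.7 -0.3  4.4] gap 0.0210
```

```bash
python3 - <<'E'
from h import *
c=bot.read_state()["tool_pos"].copy(); c[1]=.1444; c[2]=.161
for x in(.523,.5245): 
    c[0]=x; bot.move_l(c,rate=.02); st("push")
c[0]=.5186; bot.move_l(c,rate=.03); st("relax")
bot.grip(.05); st("open")
c[2]=.25; bot.move_l(c,rate=.25); bot.move_to([.45,-.15,.28],dn(PI)); bot.dwell(.3); st("away")
for cam in("scene","top"):
    im=shot(cam); np.savez(cam+"7.npz",**{k:im[k] for k in im})
t=dict(np.load("top7.npz"));s=dict(np.load("scene7.npz"))
def cr(im,b,sz=(400,300)): return cv2.resize(im["color"][b[1]:b[3],b[0]:b[2],::-1],sz,interpolation=cv2.INTER_CUBIC)
cv2.imwrite("pics/fin.png",np.clip(np.vstack([np.hstack([cr(t,(162,172,242,232)),cr(s,(404,140,464,185))]),np.hstack([cr(t,(140,100,460,340)),cr(s,(160,100,480,340))])])*1.5,0,255).astype(np.uint8))
P=cloud(s);H=hsv(s);m=(H[...,1]<45)&(P[...,2]>.145)&(P[...,2]<.162);m[:,:410]=0;m[:,460:]=0
q=P[m];print("plate z",np.percentile(q[:,2],[10,50,90]),"x",np.percentile(q[:,0],[2,98]),len(q))
E
```

```text
push t46.2 tcp [0.5187 0.1445 0.1598] F [-12.4  -0.    3.1] T [-0.01  2.07 -0.02] gap 0.0201
push t46.5 tcp [0.5189 0.1445 0.1595] F [-15.4  -0.3   4.3] T [0.02 2.66 0.03] gap 0.0204
relax t46.8 tcp [0.5183 0.1445 0.1609] F [-3.2  0.4 -0.2] T [0.07 0.62 0.02] gap 0.0207
open t47.2 tcp [0.5192 0.1443 0.1613] F [-1.5 -0.2 -0.3] T [-0.01  0.   -0.01] gap 0.0501
away t49.2 tcp [ 0.4503 -0.1493  0.2799] F [ 0.3 -0.1  0.2] T [-0.05 -0.    0.04] gap 0.0502
plate z [0.15260495 0.1552236  0.15863333] x [0.52048742 0.55810013] 155
```

View pics/fin.png

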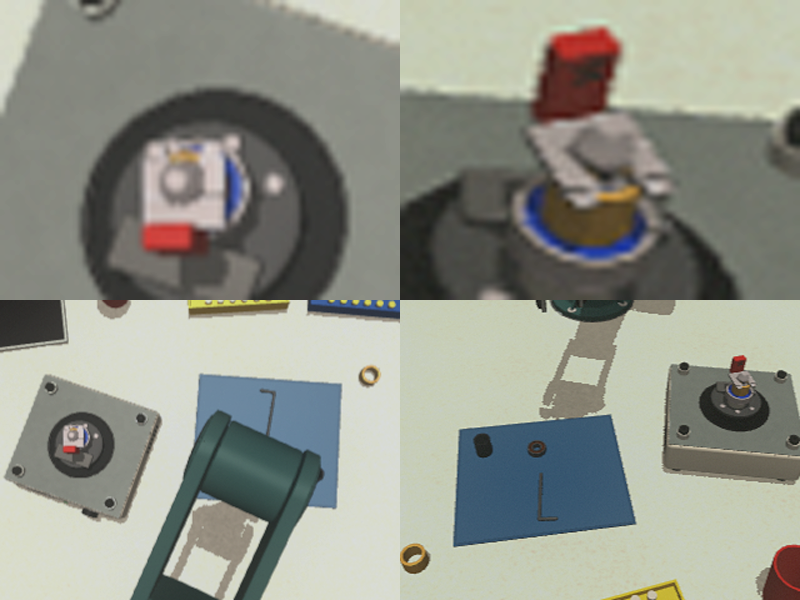

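The final picture shows the clip in the groove under the head, with its prongs past the pin. Their tips are at x = 0.558, against 0.5585 expected when home. The stack is closed up and the other parts are where they were, so I'm handing in.

```bash
python3 -c "
from h import *
bot.finish_job()"
```

```text
the job is handed in; nothing more can be done
```

The crank pin is rebuilt in the order asked, and the job was handed in at about 49 s of the 72 s allowed. The gripper had let go and was clear of everything.

- **Bearing:** it slid through the ring's grip at about 10 N, then the force climbed steadily to 18.3 N, which showed it was on its shoulder. After release its top measured 0.1298 m, against 0.130 m expected. From the force I estimate the drive sank about 8 mm, under the 11 mm limit. I had no direct reading of that.
- **Spacer:** it went on freely and met the bearing at about 3.4 N. Its top measured about 0.150 m, level with the bottom of the groove.
- **Clip:** it snapped past the catches and then met a hard stop, which held at a 15 N push. The prong tips are at x = 0.558 m, against 0.5585 m expected, and the top of the plate is at about 0.155 m.

**Checks that disagreed:**
- The catches seemed to give at about 4–5 N, below the stated 6–12 N. I probably missed the peak between force readings.
- Touching the clip down on the spacer to check its height failed because the prongs were still short of the spacer. I set the height from the grasp offset and the depth image instead.

The old bearing, long sleeve, hex key and larger brass ring were left where they were.

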